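# Set out the sample bolts by size on the display ledge

### The arm

A 6-joint arm with a two-finger parallel gripper is mounted at the origin on the work surface. World frame = base frame: x ahead of the robot, y to its left, z up, the work surface at z = 0. Lengths are in m, angles in degrees, forces in N, time in s.
With the tool pointing down it reaches from about 0.325 to 0.925 m from the base axis. Payload 3.1 kg.
Tool frame: the origin (TCP) lies between the finger pads; the fingertips stand 8 mm ahead of it and the grasp point (between the pads) lies 11 mm behind it (env.tip_reach is the distance from the TCP to the fingertips, in m); z points along the fingers, y is the direction in which the jaws open and shut (so a half turn about z gives the same grasp; the last joint's range is limited). The gripper opens to 85 mm and grips with 20 to 120 N. Pads are 22 mm wide; open, the fingers measure 114 mm over their backs; the gripper's body (76 mm by 85 mm) begins 54 mm behind the grasp point. The pads swing forward as they close: fully open they stand 13 mm farther back than shut.
Start: joints at [59.633, 12.427, 92.441, -0, 75.132, -6.429], TCP at [0.254, 0.571, 0.239] pointing down, gripper open.
Joint ranges: [-157.48, 157.48], [-44.54, 120.13], [17.64, 146.25], [-64.5, 244.5], [7.68, 150.69], [-147.95, 147.95]. Speed limits (degrees/s): [159.86, 159.86, 180, 180, 180, 180].

### API

Orientations are given as [roll, pitch, yaw] about the fixed x, y, z axes, in that order (R = Rz(yaw) Ry(pitch) Rx(roll)).
In Python, from plant import env gives the robot as it stands.
- The arm moves only by the tool servo_tool, never from a script. Its argument "deltas" is one flat list of numbers, 5 for each row, row after row: the shift along the tool's x, y, z in m, then the turn about the tool's z in degrees, then the opening in per cent of the stroke, from 0 (shut) to 100 (fully open). A call has 1 to 20 rows; each row shifts and turns the commanded pose from where the row before left it, along the tool's axes as they then stand; what a row does not reach is not made up. A row lasts 1/8 s, in which the tool goes at most 62.5 mm and 10.7 degrees, less where a joint would pass 70% of its speed; a pose out of reach is approached as far as the arm can. A call is refused whole if a number of a shift passes 0.0625 or a number of a turn 10.7, either way. A call with a gripper value outside its range is refused whole. The fingers move at their own pace and stop on an object; "squeeze" is the grip in N (left out, the last holds). Time passes only in rows, so rows that do not move let the fingers close. It gives the time, the measured TCP pose, the force and the opening at its end, in the units of the state.
- env.sense(): the state, without advancing time (a new reading comes with each control period).
- env.capture(name): name is "side" or "top" or "wrist"; returns a dict with "pixels" (384x512x3 uint8, red, green, blue), "K" (3x3 intrinsics, pixels), "R" (3x3) and "t" (3): a world point X has camera coordinates R X + t. Camera axes: x right, y down, z forward; pixel columns grow to the right and rows downward; lengths in m; the calibration is good to about 2 mm. The wrist camera is an equidistant fisheye: a pixel r from the principal point sees the ray r / f radians off the axis. A picture is of the moment at which its call begins. There is no depth.
- env.hand_in(): hands the job in, once; it reports no verdict.
Trained networks look in a picture, given as the dict that the camera call returned (one of the last four; its "shot" number tells which), for a name from the list of things; names that differ only in an ending like _2 or _b are one class to them, and where a whole thing is asked for, a point or a joint stands for the part that bears it (a point fixed in the world has none). Each returns a list of dicts, best first, with "score" (0 to 1); they miss things now and then, are a little off and sometimes report something else, mostly with a low value. They report only what shows in the picture. A call takes as long as a camera call. They do not tell look-alikes from the thing itself.
- env.find_in(picture, query): "xyz" ([x, y, z] in m, in the coordinates of the camera as it stood for that picture, good to about 4 mm: the middle of the surface that is visible of it).
- env.masks_of(picture, query): "region" (384x512 bool, what is visible of it).
The state is a dict: "time": time; "qpos": joint angles; "dq": joint speeds; "tau": joint torques, N m; "ee_pos": TCP position; "ee_rot": TCP orientation; "wrist_force": force on the tool from outside, world axes, zero at the start; "moment": the same for the moment, N m; "width": finger opening in m.
Only numpy, scipy, OpenCV 4.12 (cv2) and the standard library are available. Lean on these libraries where they do the work, as an engineer would, in place of code of your own. Each camera call takes 0.05 s, during which the arm holds its last target.

### The job

Set out the four sample bolts on the display ledge in order of size, one in the middle of each white mat: the smallest next to the orange bin, then each next larger one, the largest next to the black bin. Each must stand upright on its head, thread up, as it does now; do not knock any of the bolts over on the way.

Things in the scene. Friction and masses are not known exactly. Their poses are not given: they have to be found in the camera images.
- bolt_m12_mid (a point): the smallest of the four bright steel hexagon bolts: it stands upright on its head, thread up, 52.5 mm tall over all; hexagonal head at the bottom 18 mm across flats and 7.5 mm high, above it a round threaded shank 12 mm in diameter and 45 mm long. The point is half-way up, on the axis, 26.25 mm above its underside; its z axis runs from the head to the thread end.
- bolt_m16_mid (a point): the second smallest of the four bright steel hexagon bolts: it stands upright on its head, thread up, 65 mm tall over all; hexagonal head at the bottom 24 mm across flats and 10 mm high, above it a round threaded shank 16 mm in diameter and 55 mm long. The point is half-way up, on the axis, 32.5 mm above its underside; its z axis runs from the head to the thread end.
- bolt_m20_mid (a point): the second largest of the four bright steel hexagon bolts: it stands upright on its head, thread up, 77.5 mm tall over all; hexagonal head at the bottom 30 mm across flats and 12.5 mm high, above it a round threaded shank 20 mm in diameter and 65 mm long. The point is half-way up, on the axis, 38.75 mm above its underside; its z axis runs from the head to the thread end.
- bolt_m24_mid (a point): the largest of the four bright steel hexagon bolts: it stands upright on its head, thread up, 90 mm tall over all; hexagonal head at the bottom 36 mm across flats and 15 mm high, above it a round threaded shank 24 mm in diameter and 75 mm long. The point is half-way up, on the axis, 45.0 mm above its underside; its z axis runs from the head to the thread end.
- mat_a_top (a point): one of the four round white sample mats, 60 mm across and 4 mm thick, all alike and fixed about 90 mm apart in a row on the black display ledge (ledge 15 mm high, 0.1 m wide, 0.35 m long, with a 22 mm high lip along its far side). The letter says nothing of its place in the row. The point is the centre of the mat's top face, 19 mm above the table.
- mat_b_top (a point): one of the four round white sample mats, 60 mm across and 4 mm thick, all alike and fixed about 90 mm apart in a row on the black display ledge (ledge 15 mm high, 0.1 m wide, 0.35 m long, with a 22 mm high lip along its far side). The letter says nothing of its place in the row. The point is the centre of the mat's top face, 19 mm above the table.
- mat_c_top (a point): one of the four round white sample mats, 60 mm across and 4 mm thick, all alike and fixed about 90 mm apart in a row on the black display ledge (ledge 15 mm high, 0.1 m wide, 0.35 m long, with a 22 mm high lip along its far side). The letter says nothing of its place in the row. The point is the centre of the mat's top face, 19 mm above the table.
- mat_d_top (a point): one of the four round white sample mats, 60 mm across and 4 mm thick, all alike and fixed about 90 mm apart in a row on the black display ledge (ledge 15 mm high, 0.1 m wide, 0.35 m long, with a 22 mm high lip along its far side). The letter says nothing of its place in the row. The point is the centre of the mat's top face, 19 mm above the table.
- bin_orange: the orange open-fronted plastic bin of small fasteners that stands at one end of the display ledge (fixed): 165 mm deep (x, its low front to -x), 105 mm wide (y), 75 mm high, 46 mm at the front. Its middle lies 0.10 m along the row beyond the last mat and 45 mm behind the row (on the side away from the robot). Origin: centre of its underside.
- bin_black: the black open-fronted plastic bin of large fasteners that stands at one end of the display ledge (fixed): 165 mm deep (x, its low front to -x), 105 mm wide (y), 75 mm high, 46 mm at the front. Its middle lies 0.10 m along the row beyond the last mat and 45 mm behind the row (on the side away from the robot). Origin: centre of its underside.
Not all that is in view belongs to the job. What is shaped like the part that bears bolt_m20_mid but turquoise is not meant.

How it is judged (in metres and radians):
At the end, for the whole second after the job is handed in: All four bolts stand at rest and released on their heads (within 0.1 rad of upright), each within 13 mm of the centre of a mat, in order of size along the row: smallest on the mat nearest the orange bin, largest on the mat nearest the black bin ((horizontal distance between bolt_m12_mid and mat_a_top below 0.013 m or horizontal distance between bolt_m12_mid and mat_b_top below 0.013 m or horizontal distance between bolt_m12_mid and mat_c_top below 0.013 m or horizontal distance between bolt_m12_mid and mat_d_top below 0.013 m) and horizontal distance between bolt_m12_mid and bin_orange between 0 and 0.152 m and angle between each of bolt_m12_mid, bolt_m16_mid, bolt_m20_mid, bolt_m24_mid's own z axis and vertical below 0.1 rad and height (world z) of bolt_m12_mid below 0.05025 m and linear speed of each of bolt_m12, bolt_m16, bolt_m20, bolt_m24 below 0.02 m/s and (horizontal distance between bolt_m16_mid and mat_a_top below 0.013 m or horizontal distance between bolt_m16_mid and mat_b_top below 0.013 m or horizontal distance between bolt_m16_mid and mat_c_top below 0.013 m or horizontal distance between bolt_m16_mid and mat_d_top below 0.013 m) and horizontal distance between bolt_m16_mid and bin_orange between 0.152 and 0.239 m and height (world z) of bolt_m16_mid below 0.0565 m and (horizontal distance between bolt_m20_mid and mat_a_top below 0.013 m or horizontal distance between bolt_m20_mid and mat_b_top below 0.013 m or horizontal distance between bolt_m20_mid and mat_c_top below 0.013 m or horizontal distance between bolt_m20_mid and mat_d_top below 0.013 m) and horizontal distance between bolt_m20_mid and bin_orange between 0.239 and 0.328 m and height (world z) of bolt_m20_mid below 0.06275 m and (horizontal distance between bolt_m24_mid and mat_a_top below 0.013 m or horizontal distance between bolt_m24_mid and mat_b_top below 0.013 m or horizontal distance between bolt_m24_mid and mat_c_top below 0.013 m or horizontal distance between bolt_m24_mid and mat_d_top below 0.013 m) and horizontal distance between bolt_m24_mid and bin_orange between 0.328 and 0.5 m and height (world z) of bolt_m24_mid below 0.069 m); the robot touches nothing.
It fails at once if the smallest bolt is knocked over (angle between bolt_m12_mid's own z axis and vertical above 1 rad).
It fails at once if the second smallest bolt is knocked over (angle between bolt_m16_mid's own z axis and vertical above 1 rad).
It fails at once if the second largest bolt is knocked over (angle between bolt_m20_mid's own z axis and vertical above 1 rad).
It fails at once if the largest bolt is knocked over (angle between bolt_m24_mid's own z axis and vertical above 1 rad).
It also fails if it takes over 99 s, if anything falls off the work surface, if the arm or the gripper's body presses on something with over 40 N, if the wrist force passes 120 N, or if a joint passes its speed limit or range.

## Working session

There is one attempt and no reset: what is moved stays moved. The work goes in short steps, Python scripts to look and compute and a tool call to move; the robot and the scene stay as the last step left them, time stands still between calls to the robot, and variables do not carry over. Pictures are saved under pics/ and viewed, and the job is handed in when it is done.

Besides the shell and the picture viewer there is one more tool, called after "Request:" as a command line: name --argument value ..., lists and objects as JSON in quotes. servo_tool: Moves the arm, as the interface text tells. Its arguments: {"type":"object","properties":{"deltas":{"type":"array"},"squeeze":{"type":"number"}},"required":["deltas"]}

```bash
mkdir -p pics
cat > h.py <<'E'
import numpy as np, cv2
from plant import env
def cap(n,name):
    p=env.capture(n); cv2.imwrite(f'pics/{name}.png',p['pixels'][:,:,::-1]); return p
def world(p,c): return np.array(p['R']).T@(np.array(c)-np.array(p['t']))
def ray(p,uv):
    K=np.array(p['K']);R=np.array(p['R']);t=np.array(p['t'])
    d=np.linalg.inv(K)@np.array([uv[0],uv[1],1.]); return -R.T@t, R.T@(d/np.linalg.norm(d))
def onz(p,uv,z):
    o,d=ray(p,uv); return o+d*(z-o[2])/d[2]
def proj(p,X):
    c=np.array(p['R'])@X+np.array(p['t']); k=np.array(p['K'])@c; return k[:2]/k[2]
E
python3 - <<'E'
from h import *
print(env.sense())
for n in ['top','side']:
    p=cap(n,n+'0'); print(n,p['K'],p['R'],p['t'])
    for q in ['bolt_m12_mid','bolt_m16_mid','bolt_m20_mid','bolt_m24_mid','mat_a_top','bin_orange','bin_black']:
        for r in env.find_in(p,q): w=world(p,r['xyz']);print(n,q,round(r['score'],2),w.round(4),proj(p,w).round())
E
```

```text
{'time': 0.0, 'qpos': array([ 5.96336117e+01,  1.24778210e+01,  9.25275758e+01, -1.62889075e-04,
        7.51314100e+01, -6.42843323e+00]), 'dq': array([ 0.00961834, -0.02991142, -0.08915197,  0.0774191 ,  0.03466568,
       -0.0424794 ]), 'tau': array([-6.72149563e-04, -3.96843481e+01, -3.03850758e+01, -1.38224186e-04,
        9.77475022e-03,  1.39980793e-05]), 'ee_pos': array([0.2531718 , 0.57056902, 0.23796496]), 'ee_rot': array([-1.79864036e+02, -1.51608148e-02,  1.56062069e+02]), 'wrist_force': array([ 0.4460585 ,  0.60247781, -0.31855807]), 'moment': array([-0.00717693, -0.00535536, -0.00514975]), 'width': 0.08542198435375623}
top [[392.48550916   0.         261.35534298]
 [  0.         392.48550916 195.33962696]
 [  0.           0.           1.        ]] [[-0.02751122 -0.9996158   0.00337287]
 [-0.98286879  0.02643486 -0.18240102]
 [ 0.18224178 -0.00833316 -0.98321844]] [0.00374188 0.59610316 0.76945849]
top bolt_m12_mid 0.61 [ 0.4389 -0.2821  0.0296] [392. 268.]
top bolt_m20_mid 0.73 [0.5064 0.022  0.0548] [246. 239.]
top bolt_m20_mid 0.63 [ 0.5082 -0.0516  0.0447] [281. 237.
[... 743 characters left out ...]
. 311.]
side bolt_m16_mid 0.59 [ 0.4528 -0.1245  0.0313] [197. 246.]
side bolt_m20_mid 0.74 [0.5123 0.022  0.0499] [219. 194.]
side bolt_m20_mid 0.73 [ 0.5064 -0.0694  0.0334] [221. 225.]
side bolt_m20_mid 0.71 [0.5146 0.2545 0.0344] [212. 150.]
side bolt_m20_mid 0.6 [0.4407 0.0803 0.0369] [187. 188.]
side bolt_m24_mid 0.77 [0.4407 0.2943 0.0454] [184. 142.]
side bolt_m24_mid 0.69 [0.6741 0.1982 0.0441] [273. 152.]
side mat_a_top 0.61 [ 0.6403 -0.0483  0.0182] [279. 218.]
side bin_orange 0.93 [0.6733 0.2018 0.045 ] [273. 152.]
side bin_orange 0.47 [0.4424 0.2951 0.0435] [185. 142.]
side bin_black 0.74 [0.4426 0.2953 0.0416] [185. 143.]
side bin_black 0.7 [ 0.6987 -0.2236  0.0406] [329. 262.]
```

Run:
```python
import cv2
a=cv2.imread('pics/top0.png');b=cv2.imread('pics/side0.png')
cv2.imwrite('pics/top0b.png',cv2.resize(a[110:330,80:440],None,fx=2.2,fy=2.2,interpolation=cv2.INTER_CUBIC))
cv2.imwrite('pics/side0b.png',cv2.resize(b[100:340,150:400],None,fx=2.5,fy=2.5,interpolation=cv2.INTER_CUBIC))
```

```text
(no output)
```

View pics/top0b.png

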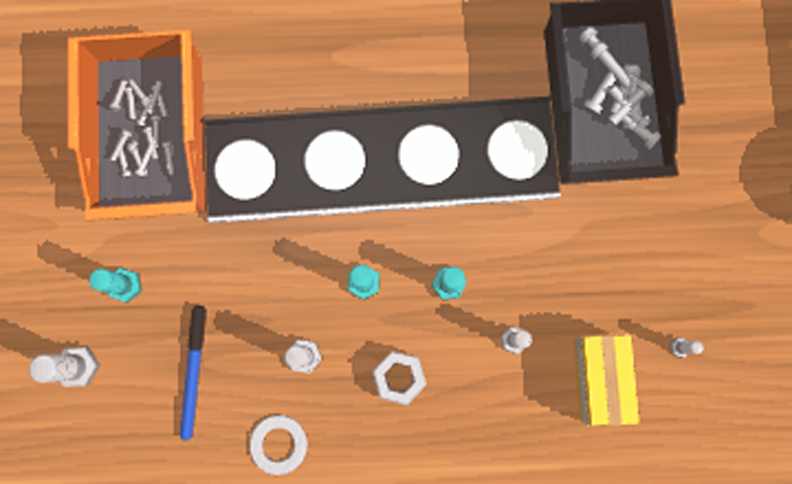

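View pics/side0b.png

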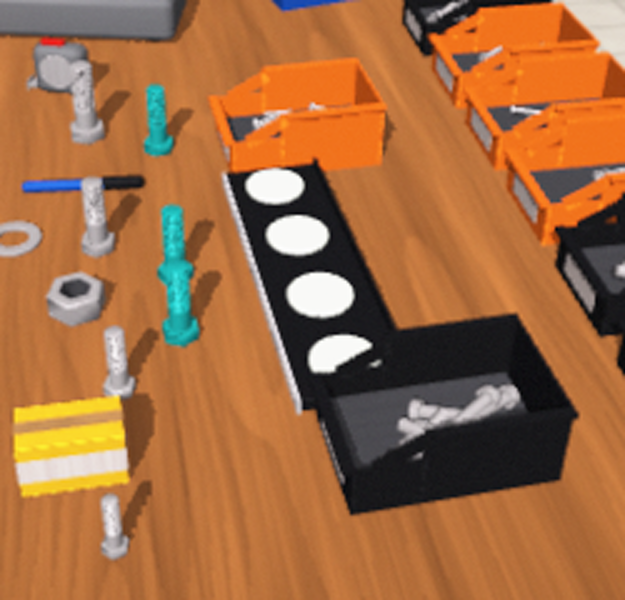

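View pics/top0.png

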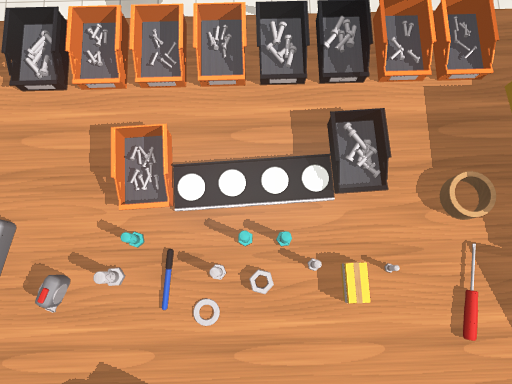

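Candidates: silver bolts in top0 at (110,277) = M24, (217,272) = M20, (315,265) = M16 and (392,268) = M12. Their apparent sizes and heights match the text. Turquoise bolts at (132,238), (245,238) and (285,239) are look-alikes, not meant. Orange bin is at +y, black at −y. Next I measure from two views.

```bash
cat >> h.py <<'E'
def tri(rs):
    A=np.zeros((3,3));b=np.zeros(3)
    for o,d in rs:
        P=np.eye(3)-np.outer(d,d);A+=P;b+=P@o
    X=np.linalg.solve(A,b); return X,[np.linalg.norm((np.eye(3)-np.outer(d,d))@(X-o)) for o,d in rs]
E
python3 - <<'E'
from h import *
from scipy import ndimage as nd
T=env.capture('top');S=env.capture('side')
def white(p,box):
    im=p['pixels'].astype(int);m=(im.min(2)>185)&(im.max(2)-im.min(2)<25)
    z=np.zeros_like(m);z[box[1]:box[3],box[0]:box[2]]=m[box[1]:box[3],box[0]:box[2]]
    l,n=nd.label(z); return [(nd.center_of_mass(l==i)[::-1],(l==i).sum()) for i in range(1,n+1) if (l==i).sum()>100]
for nm,p,b in[('top',T,(175,150,335,205)),('side',S,(235,160,310,252))]:
    for c,a in white(p,b): print(nm,np.round(c,1),a,onz(p,c,.019).round(4))
H={'m12':.0525,'m16':.065,'m20':.0775,'m24':.09}
est={'m12':(.44,-.284),'m16':(.453,-.125),'m20':(.441,.081),'m24':(.44,.294)}
def vis(p,nm):
    im=p['pixels'].copy()
    return im
for k,h in H.items():
    for n,p in(('t',T),('s',S)):
        try:
            for r in env.masks_of(p,f'bolt_{k}_mid'):
                ys,xs=np.nonzero(r['region'])
                print(k,n,round(r['score'],2),len(xs),xs.min(),xs.max(),ys.min(),ys.max())
        except Exception as e: print(e)
# crops with projected points
rows=[]
for k,h in H.items():
    row=[]
    for p in(T,S):
        x,y=est[k]; c=proj(p,np.array([x,y,h/2])).astype(int)
        cr=p['pixels'][c[1]-20:c[1]+20,c[0]-25:c[0]+25,::-1]
        row.append(cv2.resize(cr,(375,300),interpolation=cv2.INTER_NEAREST)); print(k,c-[25,20])
    rows.append(np.hstack(row))
g=np.vstack(rows[:2]);cv2.imwrite('pics/cr1.png',g);cv2.imwrite('pics/cr2.png',np.vstack(rows[2:]))
E
```

```text
top [314.9 177.8] 547 [ 0.6389 -0.1322  0.019 ]
top [274.6 179.9] 562 [ 0.6366 -0.043   0.019 ]
top [231.9 182.5] 567 [0.6332 0.0513 0.019 ]
top [191.  186.6] 571 [0.6264 0.1415 0.019 ]
top [290.4 201.3] 160 [ 0.5876 -0.0759  0.019 ]
side [259.6 173.9] 241 [0.627  0.1386 0.019 ]
side [253.3 212.9] 136 [ 0.5851 -0.0202  0.019 ]
side [268.5 193.6] 297 [0.6336 0.0485 0.019 ]
side [277.7 217.3] 364 [ 0.6367 -0.0455  0.019 ]
side [283.7 240.3] 231 [ 0.6336 -0.1235  0.019 ]
m12 t 0.53 101 385 399 264 272
m12 s 0.76 200 191 201 297 322
m16 s 0.65 194 191 201 298 323
m16 s 0.58 223 192 203 230 258
m20 t 0.78 227 122 143 233 246
m20 t 0.72 151 239 251 231 244
m20 t 0.7 174 277 291 231 245
m20 t 0.69 197 210 225 265 279
m20 s 0.6 156 214 223 183 210
m20 s 0.57 289 183 195 171 202
m20 s 0.55 202 208 219 134 161
m20 s 0.54 384 215 229 203 237
m24 t 0.92 418 93 124 268 285
m24 t 0.24 134 308 321 258 270
m24 s 0.79 322 178 191 124 157
m12 [367 247]
m12 [170 289]
m16 [291 243]
m16 [172 225]
m20 [193 251]
m20 [162 166]
m24 [ 88 255]
m24 [158 122]
```

View pics/cr1.png

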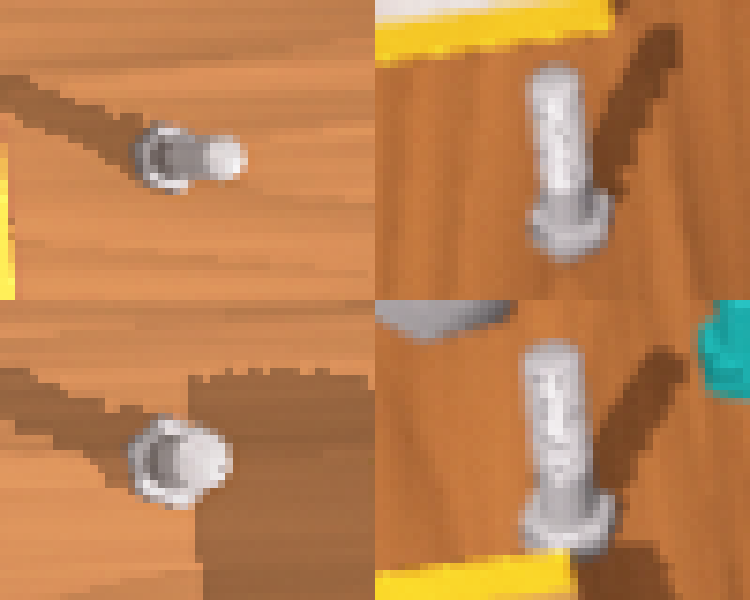

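View pics/cr2.png

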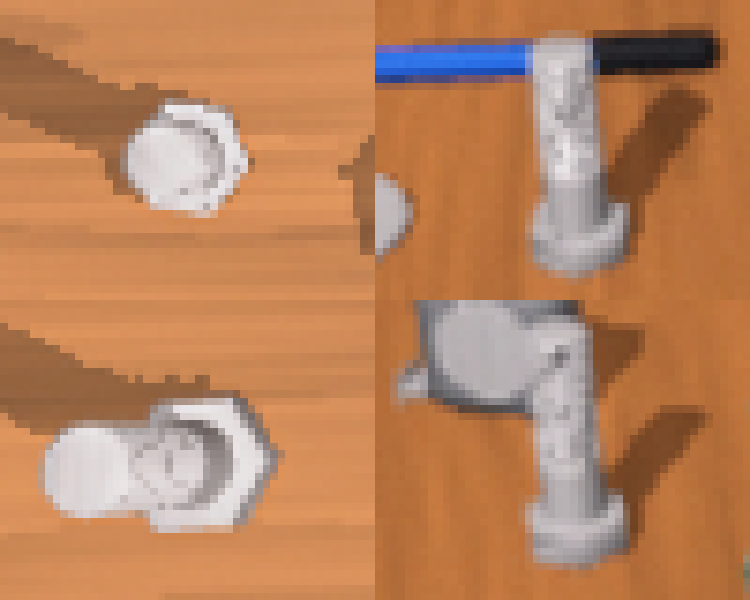

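Each of the four rows shows the same bright hexagon-head bolt on its head, thread end visible. Thread-end pixels in top/side: M12 (397,268)/(194,299), M16 (318,264)/(195,232), M20 (214,272)/(187,172), M24 (99,277)/(183,126).

Run:
```python
from h import *
T=env.capture('top');S=env.capture('side')
P={'m12':((396.6,267.6),(193.2,298.6),.0525),'m16':((318.1,263.8),(194.8,231.2),.065),'m20':((213.8,272.1),(186.7,171.4),.0775),'m24':((99,277.2),(182.4,125.2),.09)}
for k,(a,b,h) in P.items():
    X,e=tri([ray(T,a),ray(S,b)]);print(k,X.round(4),np.round(e,4),'top@h',onz(T,a,h).round(4),'side@h',onz(S,b,h).round(4))
M=[((191,186.6),(259.6,173.9)),((231.9,182.5),(268.5,193.6)),((274.6,179.9),(277.7,217.3))]
for a,b in M:
    X,e=tri([ray(T,a),ray(S,b)]);print(X.round(4),np.round(e,4))
p=cap('wrist','w0');print(p['K'],p['R'],p['t'])
```

```text
m12 [ 0.4391 -0.2834  0.0544] [0.0001 0.0001] top@h [ 0.4392 -0.284   0.0525] side@h [ 0.439  -0.2816  0.0525]
m16 [ 0.4511 -0.122   0.0684] [0. 0.] top@h [ 0.4511 -0.1225  0.065 ] side@h [ 0.4511 -0.118   0.065 ]
m20 [0.4421 0.0853 0.0798] [0.0015 0.0015] top@h [0.4406 0.0856 0.0775] side@h [0.4435 0.089  0.0775]
m24 [0.4391 0.305  0.0918] [0.0019 0.0019] top@h [0.4371 0.3057 0.09  ] side@h [0.4409 0.3088 0.09  ]
[0.6273 0.1418 0.0168] [0.0004 0.0004]
[0.6339 0.0515 0.0168] [0.0002 0.0002]
[ 0.6371 -0.0431  0.0171] [0.0002 0.0002]
[[297.31863964   0.         255.68484871]
 [  0.         297.31863964 193.06965881]
 [  0.           0.           1.        ]] [[ 4.06314314e-01  9.13733364e-01  1.35186335e-04]
 [ 8.67262822e-01 -3.85696602e-01  3.14790929e-01]
 [ 2.87687115e-01 -1.27786818e-01 -9.49161026e-01]] [-0.62426825 -0.04031758  0.38040859]
```

View pics/w0.png

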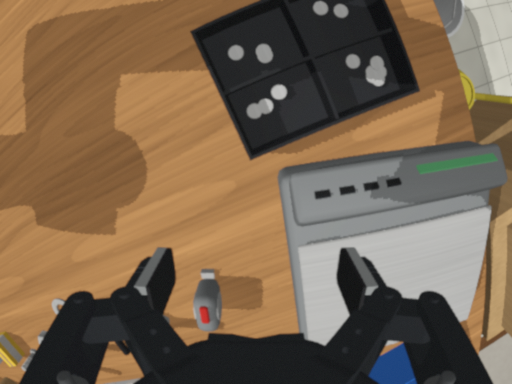

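Heights from two views agree with the text within about 3 mm, and the mats with 19 mm within about 2 mm. Turn to yaw 180 (jaws along y) and go above M24.

Request:
servo_tool --deltas '[0,0,0,-8,60,0,0,0,-8,60,0,0,0,-8,60,-0.031,-0.044,0,0,60,-0.031,-0.044,0,0,60,-0.031,-0.044,0,0,60,-0.031,-0.044,0,0,60,-0.031,-0.044,0,0,60,-0.031,-0.044,0,0,60,0,0,0,0,60]' --squeeze 40

```text
time: 2.7
ee_pos: [0.4419, 0.3047, 0.2396]
ee_rot: [-180.0, 0.1, 179.8]
wrist_force: [-0.4, 0.3, -0.1]
width: 0.0516
```

Run:
```python
from h import *
s=env.sense();print(s['time'],s['ee_pos'],s['ee_rot'],s['width'])
p=cap('wrist','w1')
cam=-np.array(p['R']).T@p['t'];print(cam)
def fproj(p,X):
    c=np.array(p['R'])@X+np.array(p['t']);K=np.array(p['K']);th=np.arctan2(np.hypot(*c[:2]),c[2]);d=c[:2]/np.hypot(*c[:2]);return K[:2,2]+K[0,0]*th*d
print(fproj(p,np.array([.439,.306,.09])))
for r in env.find_in(p,'bolt_m24_mid'): print(r['score'],world(p,r['xyz']))
```

```text
2.7 [0.44191134 0.30473718 0.23957879] [-1.79972111e+02  6.01862518e-02  1.79751095e+02] 0.05160286774794952
[0.36039625 0.30451765 0.37403101]
[257.66877563 177.79969184]
0.96 [0.43059035 0.30356996 0.07004275]
```

View pics/w1.png

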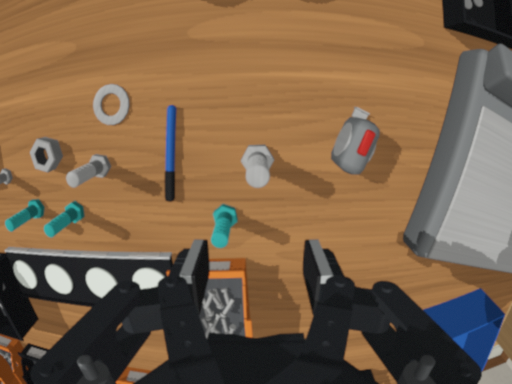

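Wrist picture: M24's thread end at (257,177) is exactly where my measurement projects; turquoise look-alike is at (222,225), clear of the fingers. Descend, grip, lift.

Request:
servo_tool --deltas '[0.003,0.001,0.05,0,60,0,0,0.05,0,60,0,0,0.05,0,60,0,0,0.025,0,60,0,0,0.018,0,60,0,0,0,0,60]'

```text
time: 3.55
ee_pos: [0.4355, 0.3088, 0.0452]
ee_rot: [-179.9, -0.1, -179.9]
wrist_force: [-0.0, -0.2, -0.6]
width: 0.0515
```

Request:
servo_tool --deltas '[0,0,0,0,0,0,0,0,0,0,0,0,0,0,0,0,0,0,0,0,0,0,0,0,0]'

```text
time: 4.18
ee_pos: [0.4381, 0.309, 0.0481]
ee_rot: [179.9, 0.1, -179.9]
wrist_force: [-2.3, -2.2, 6.0]
width: 0.0229
```

Request:
servo_tool --deltas '[0,0,-0.03,0,0,0,0,-0.06,0,0,0,0,-0.06,0,0,-0.0223,-0.0489,0,0,0,-0.0223,-0.0489,0,0,0,-0.0223,-0.0489,0,0,0,-0.0223,-0.0489,0,0,0,-0.0223,-0.0489,0,0,0,-0.0223,-0.0489,0,0,0,-0.0223,-0.0489,0,0,0,-0.0223,-0.0489,0,0,0,-0.0223,-0.0489,0,0,0,0,0,0,0,0,0,0,0,0,0]'

```text
time: 5.92
ee_pos: [0.6369, -0.1311, 0.1947]
ee_rot: [179.9, -0.2, -180.0]
wrist_force: [-0.6, 0.6, -4.8]
width: 0.023
```

Run:
```python
from h import *
for i in range(4):
    s=env.sense();print(s['time'],s['ee_pos'],s['ee_rot'],s['width'],s['qpos'].round(2))
    p=cap(['wrist','top','side','wrist'][i],f'c{i}')
a=cv2.imread('pics/c1.png')[90:290,160:430];b=cv2.imread('pics/c2.png')[90:290,150:420]
cv2.imwrite('pics/c12.png',np.vstack([cv2.resize(x,None,fx=1.48,fy=1.48) for x in(a,b)]))
```

```text
5.925 [ 0.6369146  -0.13114944  0.19472014] [ 1.79899568e+02 -1.57836042e-01 -1.79999563e+02] 0.023029119875854 [-1.7840e+01  1.7730e+01  9.0870e+01  5.0000e-02  7.1580e+01 -1.0785e+02]
5.975 [ 0.63689595 -0.13049119  0.19493204] [ 1.79913402e+02 -1.42622214e-01 -1.79935640e+02] 0.022657198400026158 [-1.7780e+01  1.7690e+01  9.0900e+01  4.0000e-02  7.1570e+01 -1.0785e+02]
6.025 [ 0.63702996 -0.13014467  0.1952516 ] [ 1.79933601e+02 -1.13999456e-01 -1.79890662e+02] 0.02304049966349139 [-1.7740e+01  1.7660e+01  9.0900e+01  3.0000e-02  7.1570e+01 -1.0786e+02]
6.075 [ 0.63724145 -0.13002985  0.19562187] [ 1.79953390e+02 -7.85206214e-02 -1.79867190e+02] 0.023015097904005695 [-1.7720e+01  1.7640e+01  9.0880e+01  2.0000e-02  7.1560e+01 -1.0786e+02]
```

View pics/c12.png

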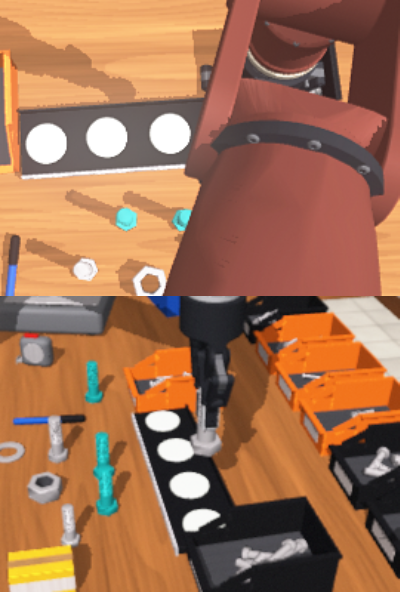

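View pics/c3.png

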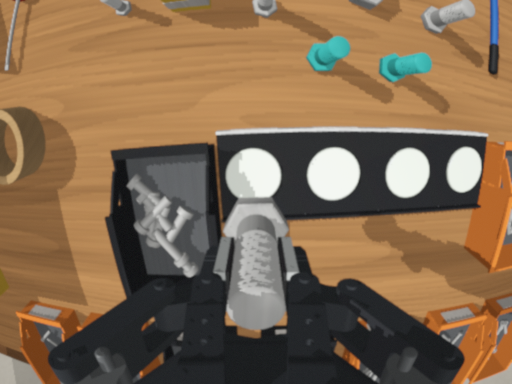

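The wrist view shows M24 held upright between the jaws and all four mats at (253,174), (333,174), (407,173) and (464,169). Cross-check the mats from here.

```bash
cat >> h.py <<'E'
def fonz(p,uv,z):
    K=np.array(p['K']);v=np.array(uv,float)-K[:2,2];r=np.hypot(*v);th=r/K[0,0]
    c=np.r_[np.sin(th)*v/r,np.cos(th)];R=np.array(p['R']);d=R.T@c;o=-R.T@np.array(p['t'])
    return o+d*(z-o[2])/d[2]
E
python3 - <<'E'
from h import *
from scipy import ndimage as nd
p=env.capture('wrist');im=p['pixels'].astype(int);m=(im.min(2)>190);l,n=nd.label(m)
for i in range(1,n+1):
    a=(l==i).sum()
    if a>500:
        ys,xs=np.nonzero(l==i)
        if ys.max()>215 or ys.min()<130: print('skip',a,xs.min(),xs.max(),ys.min(),ys.max());continue
        q=np.array([fonz(p,(x,y),.019) for x,y in zip(xs,ys)])
        print(a,xs.mean(),ys.mean(),((q.max(0)+q.min(0))/2).round(4),np.ptp(q,axis=0).round(4))
s=env.sense();print(s['ee_pos'])
E
```

```text
skip 806 216 487 127 135
1158 463.81692573402415 168.9455958549223 [0.6265 0.1396 0.019 ] [0.0589 0.0601 0.    ]
2092 333.0583173996176 173.03919694072658 [ 0.6368 -0.0442  0.019 ] [0.0587 0.0588 0.    ]
1616 407.1509900990099 172.08663366336634 [0.6332 0.0498 0.019 ] [0.0589 0.0601 0.    ]
2062 253.84384093113482 173.57565470417072 [ 0.6364 -0.1324  0.019 ] [0.0526 0.0566 0.    ]
[ 0.63764595 -0.13013663  0.19616201]
```

Request:
servo_tool --deltas '[0,-0.001,0.05,0,0,0,-0.001,0.045,0,0,0,0,0.025,0,0,0,0,0.007,0,0,0,0,0,0,0,0,0,0,0,0]'

```text
time: 6.92
ee_pos: [0.6398, -0.1338, 0.0715]
ee_rot: [-179.9, 0.2, -179.9]
wrist_force: [-0.0, -0.1, -3.2]
width: 0.0229
```

Request:
servo_tool --deltas '[0,0,0.002,0,0,0,0,0.001,0,0,0,0,0,0,0]'

```text
time: 7.3
ee_pos: [0.6386, -0.1336, 0.0672]
ee_rot: [-180.0, 0.1, -179.9]
wrist_force: [-0.7, 0.3, -0.4]
width: 0.0227
```

Request:
servo_tool --deltas '[0,0,0.001,0,0,0,0,0,0,0]'

```text
time: 7.55
ee_pos: [0.6387, -0.1337, 0.0672]
ee_rot: [-180.0, 0.1, -179.9]
wrist_force: [-2.4, 0.3, 4.9]
width: 0.0227
```

Run:
```python
from h import *
p=cap('side','d1');s=env.sense();print(s['wrist_force'],s['ee_pos'])
p=cap('wrist','d2')
a=cv2.imread('pics/d1.png')[90:290,150:420];b=cv2.imread('pics/d2.png')[100:384,100:420]
cv2.imwrite('pics/d12.png',np.vstack([cv2.resize(a,(400,296)),cv2.resize(b,(400,300))]))
```

```text
[-3.40929945  0.36773179  5.23542418] [ 0.63870188 -0.13364866  0.06721654]
```

View pics/d12.png

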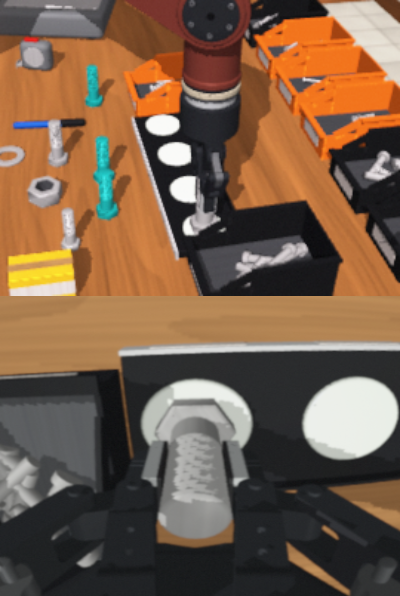

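Request:
servo_tool --deltas '[0,0,0,0,35,0,0,0,0,45,0,0,0,0,45,0,0,-0.03,0,45,0,0,-0.06,0,45,0,0,-0.06,0,45,0.04,-0.03,0,0,60,0.04,-0.03,0,0,60,0.04,-0.03,0,0,60,0.04,-0.03,0,0,60,0.04,-0.03,0,0,60,0,0,0,0,60,0,0,0,0,60]'

```text
time: 9.28
ee_pos: [0.4385, -0.2836, 0.2154]
ee_rot: [180.0, 0.0, -180.0]
wrist_force: [0.1, -0.3, -0.3]
width: 0.0512
```

Run:
```python
from h import *
p=cap('wrist','e1')
T=env.capture('top');S=env.capture('side')
a=T['pixels'][120:300,240:440,::-1];b=S['pixels'][150:350,160:380,::-1]
cv2.imwrite('pics/e2.png',np.hstack([cv2.resize(a,(400,360)),cv2.resize(b,(396,360))]))
s=env.sense();print(s['time'],s['ee_pos'],s['ee_rot'])
for r in env.find_in(p,'bolt_m12_mid'): print(r['score'],world(p,r['xyz']))
def fproj(p,X):
    c=np.array(p['R'])@X+np.array(p['t']);K=np.array(p['K']);th=np.arctan2(np.hypot(*c[:2]),c[2]);d=c[:2]/np.hypot(*c[:2]);return K[:2,2]+K[0,0]*th*d
print(fproj(p,np.array([.439,-.283,.0525])))
```

```text
9.425 [ 0.43913476 -0.28298402  0.21532131] [ 1.79993540e+02  1.92156069e-02 -1.79845660e+02]
0.5 [ 0.43707635 -0.28420593  0.03708002]
[256.85334281 177.53887585]
```

View pics/e1.png

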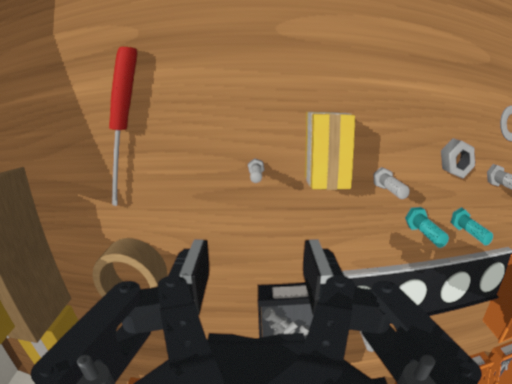

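View pics/e2.png

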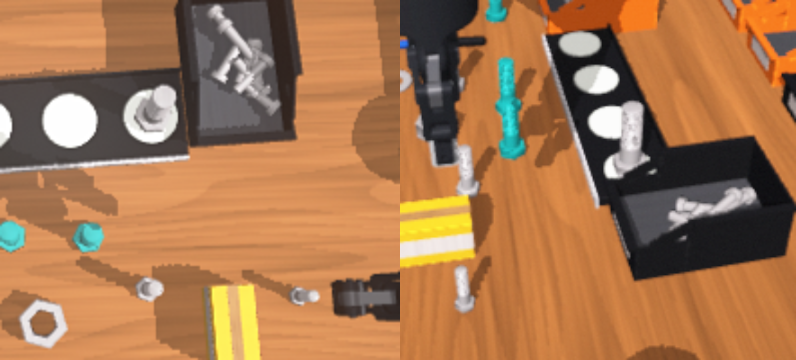

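M24 stands on its mat. M12's thread end is at (257,175), as predicted. Descend on M12 with a narrower opening, as the yellow block is about 50 mm to the side.

Request:
servo_tool --deltas '[0,0,0.05,0,42,0,0,0.05,0,42,0,0,0.05,0,42,0,0,0.025,0,42,0,0,0.015,0,42,0,0,0,0,42]'

```text
time: 10.22
ee_pos: [0.4381, -0.2829, 0.0245]
ee_rot: [179.9, -0.1, -179.9]
wrist_force: [-0.2, 0.1, 0.5]
width: 0.0359
```

Request:
servo_tool --deltas '[0,0,0,0,0,0,0,0,0,0,0,0,0,0,0,0,0,0,0,0,0,0,0,0,0]'

```text
time: 10.85
ee_pos: [0.4395, -0.2846, 0.0269]
ee_rot: [-179.9, 0.1, -179.9]
wrist_force: [0.7, 0.3, 6.0]
width: 0.0112
```

Request:
servo_tool --deltas '[0,0,-0.03,0,0,0,0,-0.06,0,0,0,0,-0.06,0,0,-0.0208,0.0471,0,0,0,-0.0208,0.0471,0,0,0,-0.0208,0.0471,0,0,0,-0.0208,0.0471,0,0,0,-0.0208,0.0471,0,0,0,-0.0208,0.0471,0,0,0,-0.0208,0.0471,0,0,0,-0.0208,0.0471,0,0,0,-0.0208,0.0471,0,0,0,0,0,0,0,0,0,0,0,0,0]'

```text
time: 12.6
ee_pos: [0.6241, 0.1401, 0.1745]
ee_rot: [-179.9, -0.1, -179.9]
wrist_force: [-0.2, -0.3, -0.7]
width: 0.0107
```

Run:
```python
from h import *
p=cap('wrist','f1');p=cap('wrist','f1b')
for i in range(2): env.capture('side')
s=env.sense();print(s['time'],s['ee_pos'],s['width'],s['wrist_force'])
```

```text
12.8 [0.62451402 0.13913738 0.1751743 ] 0.010666193457993177 [ 0.10394249 -0.00545637 -0.35542209]
```

View pics/f1b.png

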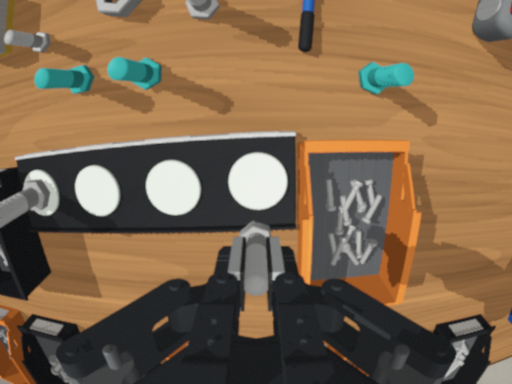

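Request:
servo_tool --deltas '[-0.001,0.001,0.05,0,0,-0.001,0,0.045,0,0,0,0,0.025,0,0,0,0,0.007,0,0,0,0,0,0,0,0,0,0.001,0,0,0,0,0.001,0,0,0,0,0,0,0]'

```text
time: 13.8
ee_pos: [0.6274, 0.1416, 0.047]
ee_rot: [180.0, 0.1, -179.9]
wrist_force: [0.1, 0.3, -1.1]
width: 0.0111
```

Request:
servo_tool --deltas '[0,0,0.001,0,0,0,0,0,0,0]'

```text
time: 14.05
ee_pos: [0.6273, 0.1416, 0.0459]
ee_rot: [180.0, 0.0, -179.9]
wrist_force: [-0.4, -0.5, 2.0]
width: 0.0109
```

Request:
servo_tool --deltas '[0,0,0.0005,0,0,0,0,0,0,0]'

```text
time: 14.3
ee_pos: [0.6273, 0.1416, 0.0459]
ee_rot: [180.0, 0.0, -179.9]
wrist_force: [-2.8, -0.5, 6.0]
width: 0.0107
```

Run:
```python
from h import *
p=cap('side','g1');s=env.sense();print(s['wrist_force'],s['ee_pos'])
p=cap('wrist','g2')
a=cv2.imread('pics/g1.png')[90:290,150:420];b=cv2.imread('pics/g2.png')[100:384,100:420]
cv2.imwrite('pics/g12.png',np.vstack([cv2.resize(a,(400,296)),cv2.resize(b,(400,300))]))
```

```text
[-2.75696168 -0.58808384  5.52188867] [0.62734607 0.14158225 0.04588759]
```

View pics/g12.png

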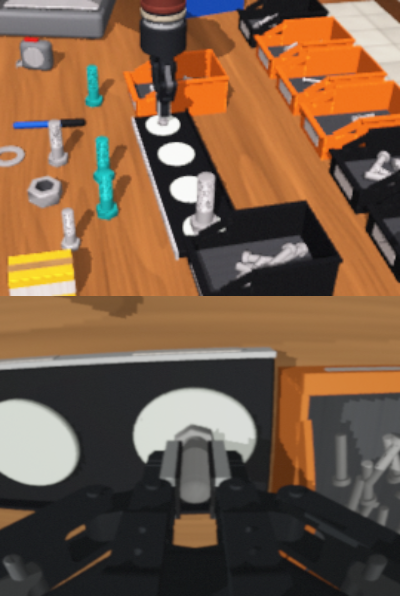

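Request:
servo_tool --deltas '[0,0,0,0,25,0,0,0,0,35,0,0,0,0,35,0,0,-0.03,0,35,0,0,-0.06,0,35,0,0,-0.06,0,35,0.0465,-0.0136,-0.01,0,60,0.0465,-0.0136,0,0,60,0.0465,-0.0136,0,0,60,0.0465,-0.0136,0,0,60,0,0,0,0,60,0,0,0,0,60]'

```text
time: 15.9
ee_pos: [0.4419, 0.0869, 0.2054]
ee_rot: [180.0, 0.1, -179.9]
wrist_force: [0.6, -0.1, 0.9]
width: 0.0513
```

```bash
cat >> h.py <<'E'
def fproj(p,X):
    c=np.array(p['R'])@X+np.array(p['t']);K=np.array(p['K']);th=np.arctan2(np.hypot(*c[:2]),c[2]);d=c[:2]/np.hypot(*c[:2]);return K[:2,2]+K[0,0]*th*d
E
python3 - <<'E'
from h import *
p=cap('wrist','i1')
S=cap('side','i2')
s=env.sense();print(s['time'],s['ee_pos'],s['ee_rot'])
for r in env.find_in(p,'bolt_m20_mid'): print(r['score'],world(p,r['xyz']))
print(fproj(p,np.array([.4415,.087,.0775])))
a=p['pixels'][:,:,::-1];b=S['pixels'][:,:,::-1]
cv2.imwrite('pics/i12.png',np.hstack([cv2.resize(x,(400,300)) for x in(a,b)]))
E
```

```text
16.0 [0.44266785 0.08705881 0.20558975] [ 1.79989780e+02  1.17116127e-01 -1.79932811e+02]
0.96 [0.4340962  0.08603383 0.05539262]
0.94 [0.50405657 0.02916547 0.02117925]
0.77 [ 0.50093026 -0.05374361  0.04160302]
0.7 [0.51299285 0.25745869 0.0435732 ]
[256.41399217 186.49585707]
```

View pics/i12.png

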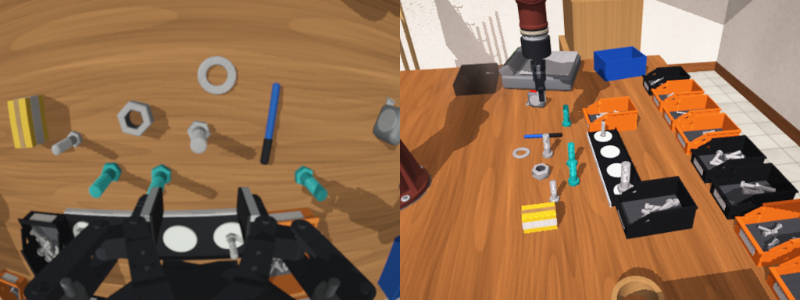

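M12 stands on its mat. M20's thread end is at about (254,186), as predicted; the turquoise ones (off to the lower left) are not in the path.

Request:
servo_tool --deltas '[0,0,0.05,0,50,0,0,0.05,0,50,0,0,0.04,0,50,0,0,0.025,0,50,0,0,0,0,50]'

```text
time: 16.68
ee_pos: [0.4397, 0.0869, 0.0377]
ee_rot: [-180.0, -0.3, -179.9]
wrist_force: [0.8, -0.1, 1.2]
width: 0.0431
```

Request:
servo_tool --deltas '[0,0,0,0,0,0,0,0,0,0,0,0,0,0,0,0,0,0,0,0,0,0,0,0,0]'

```text
time: 17.3
ee_pos: [0.4424, 0.087, 0.041]
ee_rot: [180.0, 0.2, -179.9]
wrist_force: [-0.5, -0.3, 5.3]
width: 0.019
```

Request:
servo_tool --deltas '[0,0,-0.03,0,0,0,0,-0.06,0,0,0,0,-0.06,0,0,-0.039,-0.0262,0,0,0,-0.039,-0.0262,0,0,0,-0.039,-0.0262,0,0,0,-0.039,-0.0262,0,0,0,-0.039,-0.0262,0,0,0,0,0,0,0,0,0,0,0,0,0,0,0,0,0,0]'

```text
time: 18.68
ee_pos: [0.6347, -0.043, 0.189]
ee_rot: [180.0, -0.1, -179.9]
wrist_force: [0.3, 0.1, -2.4]
width: 0.0194
```

Run:
```python
from h import *
p=cap('wrist','j1')
s=env.sense();print(s['time'],s['ee_pos'],s['width'],s['wrist_force'])
```

```text
18.725 [ 0.63491076 -0.04301502  0.18939008] 0.018905708377452195 [-0.2289204   0.7458491  -1.58798885]
```

View pics/j1.png

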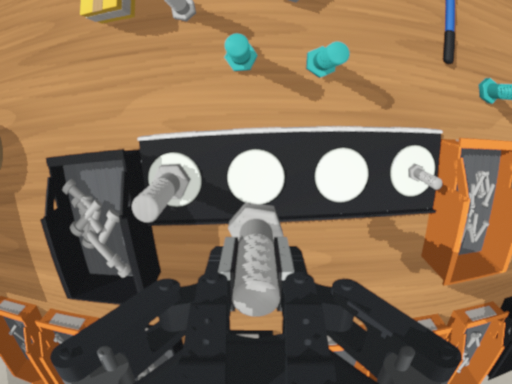

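M20 is held above the third mat (255,177); M24 and M12 stand on the end mats. Lower it.

Request:
servo_tool --deltas '[-0.001,-0.001,0.05,0,0,-0.001,0,0.045,0,0,0,0,0.025,0,0,0,0,0.007,0,0,0,0,0,0,0,0,0,0.001,0,0,0,0,0.001,0,0,0,0,0.001,0,0,0,0,0,0,0]'

```text
time: 19.85
ee_pos: [0.6383, -0.045, 0.0602]
ee_rot: [-180.0, 0.0, -179.9]
wrist_force: [0.2, -1.1, -1.8]
width: 0.0191
```

Request:
servo_tool --deltas '[0,0,0.0005,0,0,0,0,0,0,0]'

```text
time: 20.1
ee_pos: [0.6385, -0.045, 0.0602]
ee_rot: [-180.0, 0.0, -179.9]
wrist_force: [-1.0, 0.8, 3.5]
width: 0.0192
```

Request:
servo_tool --deltas '[0,0,0,0,35,0,0,0,0,42,0,0,0,0,42,0,0,-0.03,0,42,0,0,-0.06,0,42,0,0,-0.06,0,42,0.0469,-0.019,0,0,50,0.0469,-0.019,0,0,50,0.0469,-0.019,0,0,50,0.0469,-0.019,0,0,50,0,0,0,0,50,0,0,0,0,50]'

```text
time: 21.6
ee_pos: [0.4513, -0.1213, 0.2098]
ee_rot: [-180.0, 0.1, -180.0]
wrist_force: [0.9, -0.3, 0.8]
width: 0.0427
```

Run:
```python
from h import *
p=cap('wrist','k1')
S=cap('side','k2')
s=env.sense();print(s['time'],s['ee_pos'],s['ee_rot'])
for r in env.find_in(p,'bolt_m16_mid'): print(r['score'],world(p,r['xyz']))
print(fproj(p,np.array([.4511,-.121,.065])))
a=p['pixels'][:,:,::-1];b=S['pixels'][:,:,::-1]
cv2.imwrite('pics/k12.png',np.hstack([cv2.resize(x,(400,300)) for x in(a,b)]))
```

```text
21.7 [ 0.45191647 -0.12108685  0.20983473] [-1.79981499e+02  8.22904375e-02 -1.79899408e+02]
0.7 [ 0.4503387  -0.12125935  0.03955349]
[256.66268443 181.59556006]
```

View pics/k12.png

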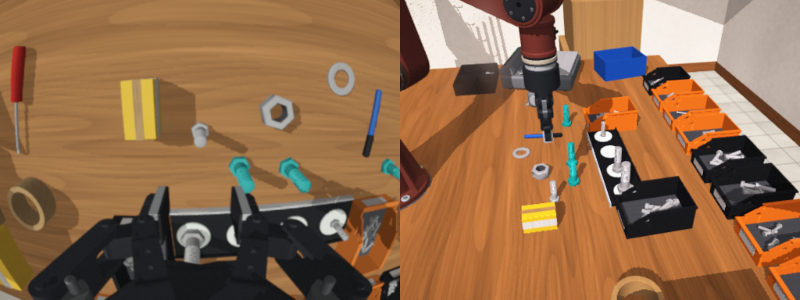

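M16's thread end is at (257,181), as predicted; M20 stands. Pick M16.

Request:
servo_tool --deltas '[0,0,0.05,0,45,0,0,0.05,0,45,0,0,0.05,0,45,0,0,0.026,0,45,0,0,0,0,45]'

```text
time: 22.38
ee_pos: [0.4491, -0.1198, 0.0308]
ee_rot: [179.9, -0.3, -179.9]
wrist_force: [-0.1, 0.2, 0.2]
width: 0.0384
```

Request:
servo_tool --deltas '[0,0,0,0,0,0,0,0,0,0,0,0,0,0,0,0,0,0,0,0,0,0,0,0,0]'

```text
time: 23.0
ee_pos: [0.452, -0.1216, 0.0347]
ee_rot: [-179.9, 0.2, -179.9]
wrist_force: [-0.1, 0.7, 6.8]
width: 0.0152
```

Request:
servo_tool --deltas '[0,0,-0.03,0,0,0,0,-0.06,0,0,0,0,-0.06,0,0,-0.0364,0.0343,0,0,0,-0.0364,0.0343,0,0,0,-0.0364,0.0343,0,0,0,-0.0364,0.0343,0,0,0,-0.0364,0.0343,0,0,0,0,0,0,0,0,0,0,0,0,0,0,0,0,0,0]'

```text
time: 24.38
ee_pos: [0.6313, 0.0497, 0.1828]
ee_rot: [-180.0, -0.1, -180.0]
wrist_force: [-0.5, -0.4, -1.9]
width: 0.0148
```

Run:
```python
from h import *
p=cap('wrist','l1')
s=env.sense();print(s['time'],s['ee_pos'],s['width'],s['wrist_force'])
```

```text
24.425 [0.63147588 0.04959012 0.18307617] 0.015094628834795424 [-0.54085376 -0.14895989 -1.48009217]
```

View pics/l1.png

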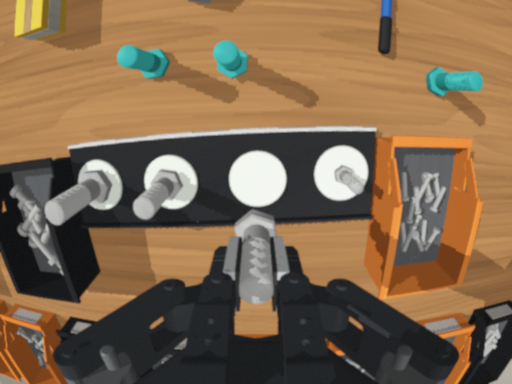

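M16 is held above the free mat (257,178); the other three stand. Lower it.

Request:
servo_tool --deltas '[-0.001,0.001,0.05,0,0,-0.001,0,0.045,0,0,0,0,0.025,0,0,0,0,0.007,0,0,0,0,0,0,0,0,0,0.001,0,0,0,0,0.001,0,0,0,0,0.001,0,0,0,0,0,0,0]'

```text
time: 25.55
ee_pos: [0.6348, 0.0516, 0.0538]
ee_rot: [-180.0, 0.0, -179.9]
wrist_force: [0.5, 0.1, 0.1]
width: 0.0153
```

Request:
servo_tool --deltas '[0,0,0.0005,0,0,0,0,0,0,0]'

```text
time: 25.8
ee_pos: [0.6349, 0.0516, 0.0538]
ee_rot: [180.0, 0.0, -179.9]
wrist_force: [-1.6, 1.1, 4.0]
width: 0.0148
```

Contact made. Release, lift and back away.

Request:
servo_tool --deltas '[0,0,0,0,28,0,0,0,0,38,0,0,0,0,38,0,0,-0.03,0,38,0,0,-0.06,0,38,0,0,-0.06,0,38,0.05,0.03,0,0,50,0.05,0.03,0,0,50,0.05,0.05,0,0,50,0,0.05,0,0,50,0,0.05,0,0,50,0,0.05,0,0,50,0,0,0,0,50,0,0,0,0,50]'

```text
time: 27.55
ee_pos: [0.4897, 0.3052, 0.2023]
ee_rot: [-179.9, -0.0, -179.9]
wrist_force: [1.0, 0.0, -0.2]
width: 0.0428
```

Run:
```python
from h import *
T=cap('top','z1');S=cap('side','z2')
print(env.sense()['ee_pos'],env.sense()['time'])
for k,h in(('m12',.0525),('m16',.065),('m20',.0775),('m24',.09)):
    for n,p in(('t',T),('s',S)):
        for r in env.find_in(p,f'bolt_{k}_mid'):
            w=world(p,r['xyz'])
            if w[0]>.59: print(k,n,round(r['score'],2),w.round(4))
for k,m,h in(('m12',(.6265,.1405),.0525),('m16',(.633,.0505),.065),('m20',(.637,-.0435),.0775),('m24',(.639,-.1322),.09)):
    print(k,'expected tip px',proj(T,np.array([*m,.019+h])).round(1),proj(S,np.array([*m,.019+h])).round(1))
a=T['pixels'][140:220,165:345,::-1];b=S['pixels'][140:260,215:335,::-1]
cv2.imwrite('pics/z1b.png',cv2.resize(a,None,fx=4.4,fy=4.4,interpolation=cv2.INTER_NEAREST));cv2.imwrite('pics/z2b.png',cv2.resize(b,None,fx=5,fy=5,interpolation=cv2.INTER_NEAREST))
```

```text
[0.48993352 0.30441062 0.20247873] 27.65
m12 t 0.63 [0.6231 0.1394 0.0504]
m12 s 0.43 [0.6288 0.1389 0.0421]
m16 s 0.7 [0.632  0.0503 0.0511]
m20 t 0.77 [ 0.6324 -0.0427  0.0649]
m20 s 0.8 [ 0.6369 -0.0542  0.0624]
m24 t 0.62 [ 0.6295 -0.1319  0.0649]
m24 s 0.9 [ 0.6383 -0.1414  0.0724]
m12 expected tip px [187.1 181.3] [259.3 156. ]
m16 expected tip px [230.1 175.7] [268.5 170.5]
m20 expected tip px [276.3 171.2] [278.5 188.6]
m24 expected tip px [321.1 167.5] [288.9 208.5]
```

View pics/z1b.png

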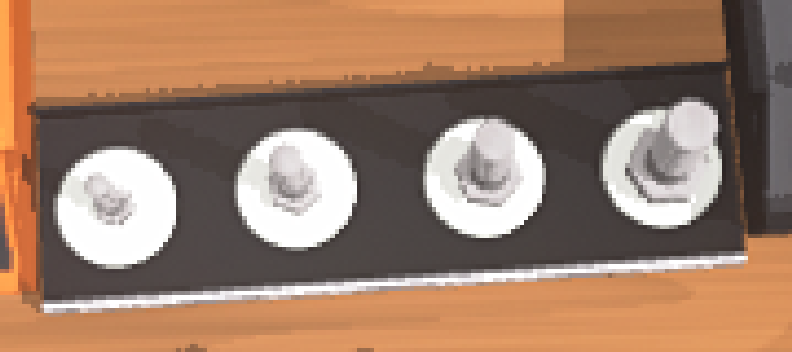

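View pics/z2b.png

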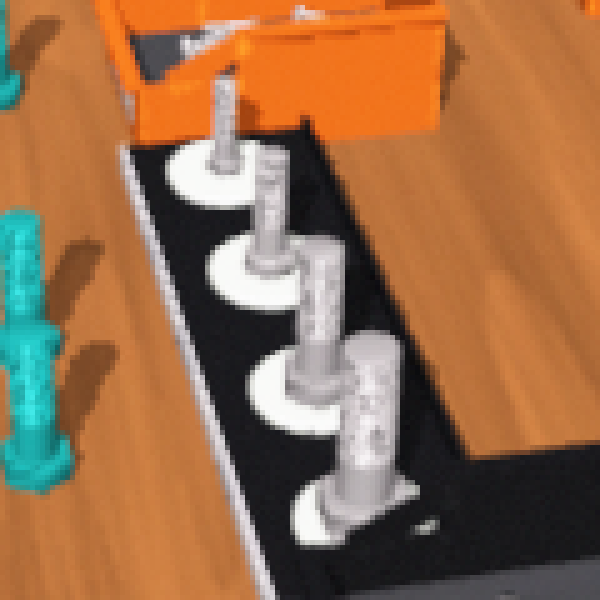

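All four stand upright on their mats. In the top view their thread ends lie within about 1–2 px (2–3 mm) of where centred bolts would project: M12 (187,182), M16 (231,176), M20 (276,171), M24 (322,168). The order is right and the gripper is clear.

Run:
```python
from h import *
print(env.hand_in()); s=env.sense();print(s['time'],s['wrist_force'])
```

```text
the job is handed in; nothing more can be done
None
the job is handed in; nothing more can be done
```

I placed all four steel bolts upright on the mats in order of size and handed the job in at about 27.7 s of the 99 s allowed. No verdict is reported. From the orange bin to the black bin they stand M12, M16, M20, M24; I left the turquoise look-alikes alone.

- **Position:** in the last top view, the thread ends were within about 1–2 px (2–3 mm) of where centred, upright bolts would appear, against the 13 mm allowed.
- **Release:** the last top and side pictures show all four standing free, with the gripper well clear of everything.
- **Disagreements:**
  - The network's final side-view positions for M20 and M24 were about 10 mm off along the row from its top-view positions and from my own measurements. In the side picture each of these two partly hides or is hidden by something beside it.
  - The network did not find M16 in the final top view, so there I read it from the picture myself.
  - Bolt heights triangulated before the move came out 2–3 mm above the stated sizes, and three mats about 2 mm below theirs; the fourth was partly hidden from the side.

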